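# Drop the locking pin through three sample trays

## Task

Lock up the sample sorter: bring the hole of each sliding tray under the upright locking pin, working from the top tray (orange lip) through the middle (green) to the lowest (blue), until the pin has fallen through all three and fully home in the base. The top and lowest trays are too far out and must be pushed in, the middle one is too far in and must be drawn back out. Move them gently, by their lips, stopping when you feel the pin catch the tray. Do not touch the pin, which must fall by its own weight, and leave the mug, stapler, tape measure and eraser where they are.

Things in the scene. Friction and masses are not known exactly. Their poses are not given: they have to be found in the camera images.
- sorter: grey desk sorter for finish samples, fixed, 150 mm deep (x -100 to +50 mm), 174 mm wide, walls 96 mm high. Origin on the table below the pin's axis; x points inward (away from the robot), y left, z up. Three 6 mm trays, undersides at 24, 46 and 68 mm, slide along x, each with a 16 mm hole at y = 0; top and lowest start 15 to 34 mm too far out, the middle one 12 to 24 mm too far in
- guide (a point): centre of the top of the dark steel guide block that holds the pin upright: 36 mm square, 84 to 129 mm above the table. Trays slide lightly (under 1 N, some 2 N more with the pin resting on them), stay where left and have no stop at the right place. At about 20 mm/s the pin falls into the hole and then blocks the tray, felt as a sudden resistance; a fast tray may pass under it
- lip_top_front (a point): centre of the front face (towards the robot), 92 mm above the table, of the top tray's orange lip: upright plate 34 mm wide, 8 mm thick, top edge at 112 mm, 52 mm left (+y) of the sorter's middle. Above 80 mm, 60 mm behind it is free. Axes as the sorter's. It stands 142 to 158 mm in front of its tray's hole: set by hand, never the same, so its position does not tell when the hole is under the pin
- lip_mid_front (a point): centre of the front face (towards the robot), 92 mm above the table, of the middle tray's green lip: upright plate 34 mm wide, 8 mm thick, top edge at 112 mm, on the sorter's middle line. Above 80 mm, 60 mm behind it is free. Axes as the sorter's. It stands 142 to 158 mm in front of its tray's hole: set by hand, never the same, so its position does not tell when the hole is under the pin
- lip_low_front (a point): centre of the front face (towards the robot), 92 mm above the table, of the lowest tray's blue lip: upright plate 34 mm wide, 8 mm thick, top edge at 112 mm, 52 mm right (-y) of the sorter's middle. Above 80 mm, 60 mm behind it is free. Axes as the sorter's. It stands 142 to 158 mm in front of its tray's hole: set by hand, never the same, so its position does not tell when the hole is under the pin
- pin: loose steel locking pin, 12 mm thick, 145 mm long, red head 24 mm across, pointed foot, upright; origin at the centre of its lower end, z its axis. Height of the origin above the table: 74 mm at the start (on the top tray), 52 mm once through the top tray, 30 mm once through the middle one, 4 mm when home in the base (base top 14 mm, its hole 10 mm deep)
- mug: beige mug 80x107x79 mm beside the sorter, origin at the centre of its underside; leave alone
- stapler: stapler 34x135x46 mm beside the sorter, origin at the centre of its underside; leave alone
- tape: black tape measure standing on edge, 26x72x56 mm, origin at the centre of its underside; leave alone
- eraser: eraser 18x43x12 mm, origin at the centre of its underside; leave alone
There are look-alikes about, which are no part of the job. There is more than one size of the pin; the job needs the smallest.

How it is judged:
By the outcome, as a careful person would: the job done as asked, in the order asked, and still so for the second after the job is handed in, with the robot touching nothing.
It also fails if it takes over 51 s, if anything falls off the work surface, if the arm or the gripper's body presses on something with over 40 N, if the wrist force passes 120 N, or if a joint passes its speed limit or range.

## Robot

A 6-joint arm with a two-finger parallel gripper is mounted at the origin on a cart in front of the work surface, level with it; the furniture and walls round the work are solid. World frame = base frame: x ahead of the robot, y to its left, z up, the work surface at z = 0. Lengths are in m, angles in rad, forces in N, time in s.
With the tool pointing down it reaches from about 0.4 to 0.925 m from the base axis. Payload 3.4 kg.
Tool frame: the origin (TCP) lies midway between the tips of the shut fingers; the grasp point (between the pads) lies env.grasp_offset behind it (env.grasp_offset is the distance from the TCP to the grasp point, in m); z points along the fingers, y is the line along which they close (so a half turn about z gives the same grasp; the last joint's range is limited). The gripper opens to 85 mm and grips with 20 to 120 N. Pads are 22 mm wide; open, the fingers measure 114 mm over their backs; the gripper's body (76 mm by 85 mm) begins 54 mm behind the grasp point. The pads swing forward as they close: fully open they stand 13 mm farther back than shut.
Start: joints at [1.23, 0.307, 1.506, -0, 1.328, -0.073], TCP at [0.152, 0.555, 0.231] pointing down, gripper open.
Joint ranges: [-3.12, 3.12], [-1.05, 2.28], [0.14, 2.33], [-1.42, 4.57], [0.1, 2.73], [-2.68, 2.68]. Speed limits (rad/s): [2.57, 2.57, 3.14, 3.14, 3.14, 3.14].

## Interface

Orientations are given as [roll, pitch, yaw] about the fixed x, y, z axes, in that order (R = Rz(yaw) Ry(pitch) Rx(roll)).
In Python, from cell import env gives the robot as it stands.
- The arm moves only by the shell command python3 -m handwheel 'ROWS' [OPENING] [FORCE]. ROWS is JSON, a list that holds one entry, the list of rows, each a list of 4 numbers: the shift along the world's x, y, z in units of 25 mm (1.0 is 25 mm), then the turn about the world's z in degrees. A call has 1 to 20 rows; each row shifts and turns the commanded pose from where the row before left it; what a row does not reach is not made up. A row lasts 1/8 s, in which the tool goes at most 62.5 mm and 10.7 degrees, less where a joint would pass 70% of its speed; a pose out of reach is approached as far as the arm can. A call is refused whole if a number of a shift passes 1 or a number of a turn 10.7, either way. A call with a gripper value outside its range is refused whole. OPENING is the gripper's target within -1 to 1 (fully open at 1, half-way at 0, shut at -1), set as the call begins (- or left out, the last holds). The fingers move at their own pace and stop on an object; FORCE is the grip in N (left out, the last holds). Time passes only in rows, so rows that do not move let the fingers close. It gives the time, the measured TCP pose, the force, the opening and the grip force at its end, in the units of the state.
- env.state(): the state, without advancing time (a new reading comes with each control period).
- env.grab_frame(name): name is "scene" or "side" or "wrist"; returns a dict with "pixels" (420x560x3 uint8, blue, green, red), "camera_matrix" (3x3 intrinsics, pixels), "R" (3x3) and "t" (3): a world point X has camera coordinates R X + t; the wrist camera has in their place "tool_from_camera" (4x4, takes a point from camera to tool coordinates, whose origin is the TCP and whose axes are the flange's). Camera axes: x right, y down, z forward; pixel columns grow to the right and rows downward; lengths in m; the calibration is good to about 2 mm. A picture is of the moment at which its call begins: read the wrist's pose just before it. There is no depth.
- env.hand_in(): hands the job in; it is judged then, once.
The state is a dict: "t": time; "q": joint angles; "qvel": joint speeds; "joint_efforts": joint torques, N m; "ee_pos": TCP position; "tool_rot": TCP orientation; "wrist_force": force on the tool from outside, world axes, zero at the start; "moment": the same for the moment, N m; "opening": finger opening in m; "grip_force": force on a finger pad.
Only numpy, scipy, OpenCV 4.12 (cv2) and the standard library are available. Lean on these libraries where they do the work, as an engineer would, in place of code of your own. Each camera call takes 0.05 s, during which the arm holds its last target. There are 200 camera calls.

## Working session

There is one attempt and no reset: what is moved stays moved. The work goes in short steps, Python scripts to look and compute and a shell command to move; the robot and the scene stay as the last step left them, time stands still between calls to the robot, and variables do not carry over. Pictures are saved under pics/ and viewed, at most 10 in all, crops included, and the job is handed in when it is done.

```bash
ls; mkdir -p pics; python3 - <<'E'
from cell import env
import cv2,numpy as np,pickle
print(env.state(), env.grasp_offset)
f={}
for n in("scene","side"):
    f[n]=env.grab_frame(n); cv2.imwrite(f"pics/{n}0.png",f[n]["pixels"])
pickle.dump(f,open("f0.pkl","wb"))
E
```

```text
pics
{'t': 0.0, 'q': array([ 1.22949181e+00,  3.07571146e-01,  1.50768651e+00, -3.78653246e-05,
        1.32837563e+00, -7.34839712e-02]), 'qvel': array([0.00062388, 0.00083676, 0.00111094, 0.00089107, 0.00031305,
       0.00065297]), 'joint_efforts': array([-5.80230317e-04, -4.57518983e+01, -2.51918721e+01, -2.00602844e-04,
        1.29799542e-02,  2.45602143e-05]), 'ee_pos': array([0.15195611, 0.553834  , 0.23037714]), 'tool_rot': array([-3.13955483e+00, -1.13178412e-04,  2.87378112e+00]), 'wrist_force': array([ 0.71548301, -0.10723091, -0.01658359]), 'moment': array([ 0.00244087, -0.02639262, -0.02470066]), 'grip_force': 0.0, 'opening': 0.08560350809469104} 0.0187
```

View pics/scene0.png

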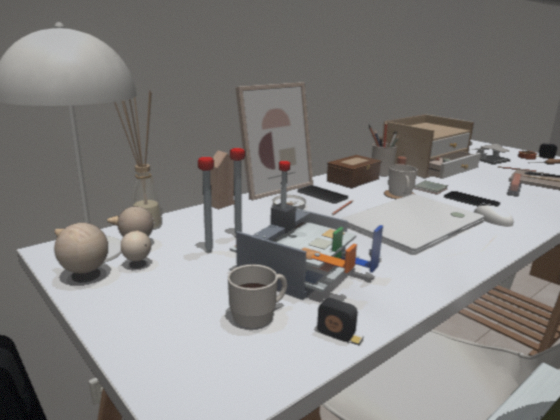

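View pics/side0.png

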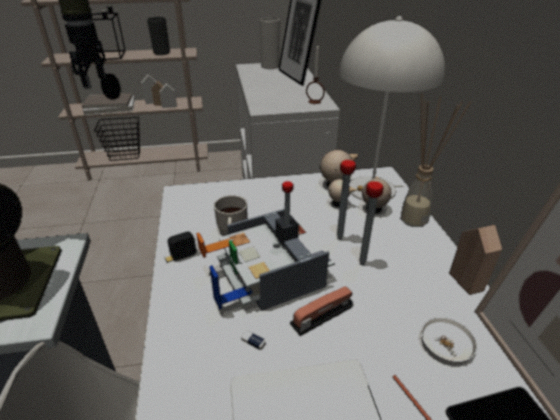

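```bash
cat > h.py <<'E'
import numpy as np,cv2
def tri(fs,ps):
    P=[f["camera_matrix"]@np.c_[f["R"],f["t"]] for f in fs]
    X=cv2.triangulatePoints(P[0],P[1],np.float64(ps[0]).reshape(2,1),np.float64(ps[1]).reshape(2,1)); return (X[:3]/X[3]).ravel()
def cast(f,p,z):
    d=f["R"].T@np.linalg.inv(f["camera_matrix"])@[p[0],p[1],1]; c=-f["R"].T@f["t"]
    return c+d*(z-c[2])/d[2]
def proj(f,X):
    u=f["camera_matrix"]@(f["R"]@X+f["t"]); return u[:2]/u[2]
def blobs(img,name,roi):
    h=cv2.cvtColor(img,cv2.COLOR_BGR2HSV); H,S,V=cv2.split(h)
    lo,hi={"orange":(7,18),"green":(45,85),"blue":(108,130),"red":(0,5)}[name]
    m=((H>=lo)&(H<=hi)&(S>(190 if name=="orange" else 120))&(V>40)).astype(np.uint8)
    if name=="red": m|=((H>=174)&(S>120)&(V>40)).astype(np.uint8)
    x0,y0,x1,y1=roi; k=np.zeros_like(m); k[y0:y1,x0:x1]=1; m*=k
    n,l,st,c=cv2.connectedComponentsWithStats(m)
    return sorted([(int(s[4]),s[:4].tolist(),c_.round(1).tolist()) for s,c_ in zip(st[1:],c[1:])],reverse=True)[:2]
E
python3 - <<'E'
import pickle,cv2
from h import *
f=pickle.load(open("f0.pkl","rb"))
for n,roi in(("scene",(225,150,395,310)),("side",(190,175,340,320))):
    for c in("orange","green","blue","red"): print(n,c,blobs(f[n]["pixels"],c,roi))
a=cv2.resize(f["scene"]["pixels"][150:300,225:395],None,fx=4.6,fy=4,interpolation=cv2.INTER_CUBIC)
cv2.imwrite("pics/c1.png",cv2.resize(f["scene"]["pixels"][155:295,220:400],None,fx=4,fy=4,interpolation=cv2.INTER_CUBIC))
cv2.imwrite("pics/c2.png",cv2.resize(f["side"]["pixels"][175:315,190:350],None,fx=4,fy=4,interpolation=cv2.INTER_CUBIC))
E
```

```text
scene orange []
scene green []
scene blue [(61, [356, 258, 12, 8], [361.4, 262.0]), (11, [376, 226, 6, 5], [378.7, 227.7])]
scene red [(122, [230, 150, 15, 10], [237.0, 153.9]), (85, [279, 161, 11, 10], [284.2, 164.8])]
side orange [(154, [198, 235, 31, 19], [211.0, 245.7])]
side green [(68, [229, 242, 8, 21], [232.9, 250.9])]
side blue [(404, [210, 266, 39, 42], [225.8, 290.7])]
side red [(88, [283, 182, 10, 11], [287.2, 186.5]), (4, [301, 230, 2, 3], [301.5, 231.0])]
```

View pics/c1.png

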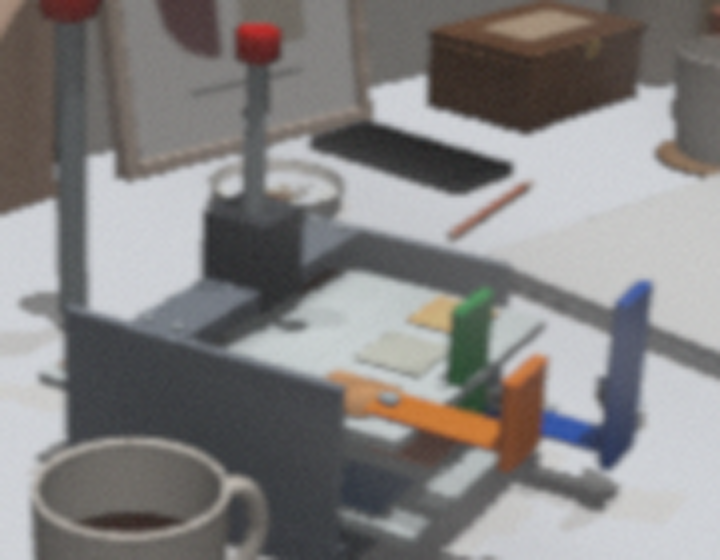

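View pics/c2.png

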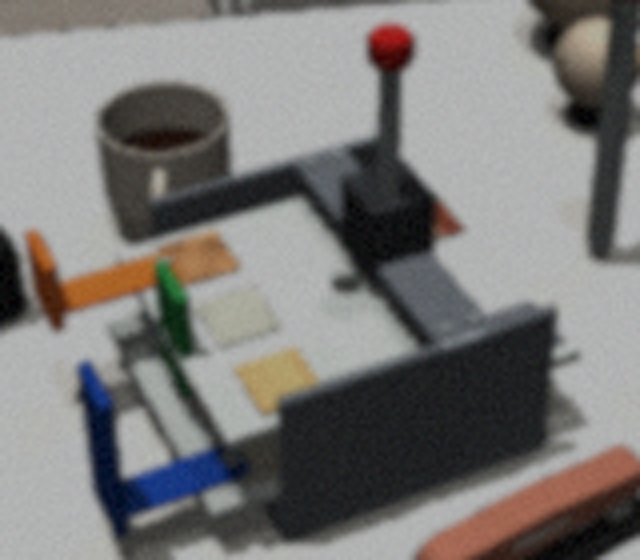

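```bash
python3 - <<'E'
import pickle
from h import *
np.set_printoptions(precision=4,suppress=True)
f=pickle.load(open("f0.pkl","rb")); S,D=f["scene"],f["side"]
s=lambda u,v:(220+u/4-.4,155+v/4-.4); d=lambda u,v:(190+u/4-.4,175+v/4-.4)
for F in(S,D): print("cam",-F["R"].T@F["t"])
print("head",tri((S,D),(s(258,44),d(390,48))))
print("wallL S",cast(S,s(70,306),.096),cast(S,s(342,388),.096))
print("wallR D",cast(D,d(552,308),.096),cast(D,d(283,400),.096))
for n,p in dict(orange=[s(545,357),s(527,355),s(505,380)],green=[s(492,292),s(475,290),s(455,310)],blue=[s(650,285),s(630,282),s(615,305)]).items(): print(n,"S",*[cast(S,q,.112) for q in p])
for n,p in dict(orange=[d(28,235),d(42,232),d(55,262)],green=[d(157,264),d(170,262),d(188,292)],blue=[d(80,368),d(97,366),d(113,398)]).items(): print(n,"D",*[cast(D,q,.112) for q in p])
print("guide S",*[cast(S,s(*q),.129) for q in((206,208),(264,218),(302,206))],"D",*[cast(D,d(*q),.129) for q in((345,180),(378,210),(434,190))])
E
```

```text
cam [-0.0117  0.5027  0.4439]
cam [ 0.4846 -0.6908  0.619 ]
head [ 0.6108 -0.048   0.2104]
wallL S [0.6289 0.0486 0.096 ] [0.4884 0.0073 0.096 ]
wallR D [ 0.6804 -0.1166  0.096 ] [ 0.5422 -0.1585  0.096 ]
orange S [ 0.4337 -0.0584  0.112 ] [ 0.4398 -0.0538  0.112 ] [ 0.4293 -0.0282  0.112 ]
green S [ 0.4946 -0.0925  0.112 ] [ 0.501 -0.088  0.112] [ 0.491 -0.064  0.112]
blue S [ 0.4551 -0.1573  0.112 ] [ 0.4631 -0.1527  0.112 ] [ 0.4504 -0.1258  0.112 ]
orange D [ 0.4291 -0.0377  0.112 ] [ 0.4361 -0.0364  0.112 ] [ 0.4422 -0.0614  0.112 ]
green D [ 0.4916 -0.0711  0.112 ] [ 0.498  -0.0706  0.112 ] [ 0.5049 -0.0946  0.112 ]
blue D [ 0.4521 -0.1395  0.112 ] [ 0.4598 -0.1394  0.112 ] [ 0.466  -0.1613  0.112 ]
guide S [ 0.6231 -0.0282  0.129 ] [ 0.596  -0.0417  0.129 ] [ 0.597  -0.0671  0.129 ] D [ 0.5902 -0.0404  0.129 ] [ 0.6024 -0.0676  0.129 ] [ 0.6331 -0.056   0.129 ]
```

```bash
python3 -m handwheel '[[[1,-0.8,0,3.2],[1,-0.8,0,3.2],[1,-0.8,0,3.2],[1,-0.8,0,3.2],[1,-0.8,0,3.2],[1,-0.8,0,3.2],[1,-0.8,0,3.2],[1,-0.8,0,3.2],[1,-0.8,0,3.2],[1,-0.8,0,3.2],[0,-1,0,0],[0,-1,0,0],[0,-1,0,0],[0,-1,0,0],[0,-1,0,0],[0,-1,0,0],[0,-1,0,0],[0,-1,0,0],[0,-1,0,0],[0,-1,0,0]]]' -1 20
python3 -c "
from cell import env
print(env.grab_frame('wrist')['tool_from_camera'])"
```

```text
t: 2.6
ee_pos: [0.4017, 0.1036, 0.231]
tool_rot: [3.142, -0.001, -2.851]
wrist_force: [0.7, -0.2, -0.3]
opening: -0.0004
grip_force: 0.0
[[-5.17093962e-04 -9.63621676e-01 -2.67269522e-01  6.81344445e-02]
 [ 9.99999850e-01 -4.50307206e-04 -3.11176892e-04 -3.96430192e-04]
 [ 1.79503407e-04 -2.67269643e-01  9.63621765e-01 -1.41117329e-01]
 [ 0.00000000e+00  0.00000000e+00  0.00000000e+00  1.00000000e+00]]
```

```bash
python3 -m handwheel '[[[0,-0.9,0,0],[0,-0.9,0,0],[0,-0.9,0,0],[0,-0.9,0,0],[0,-0.9,0,0],[0,-0.9,0,0],[0.25,-0.9,0,0],[0,0,-0.95,0],[0,0,-0.95,0],[0,0,-0.95,0],[0,0,-0.95,0],[0,0,-0.95,0],[0,0,-0.9,0],[0,0,0,0]]]'
python3 - <<'E'
from cell import env
import cv2
for n in("scene",):
    a=env.grab_frame(n)["pixels"]; cv2.imwrite("pics/s5.png",cv2.resize(a[155:295,220:400],None,fx=4,fy=4))
E
```

```text
t: 4.4
ee_pos: [0.4068, -0.0524, 0.0887]
tool_rot: [3.139, -0.004, -2.851]
wrist_force: [-0.4, 0.7, -0.3]
opening: -0.0001
grip_force: 0.0
```

View pics/s5.png

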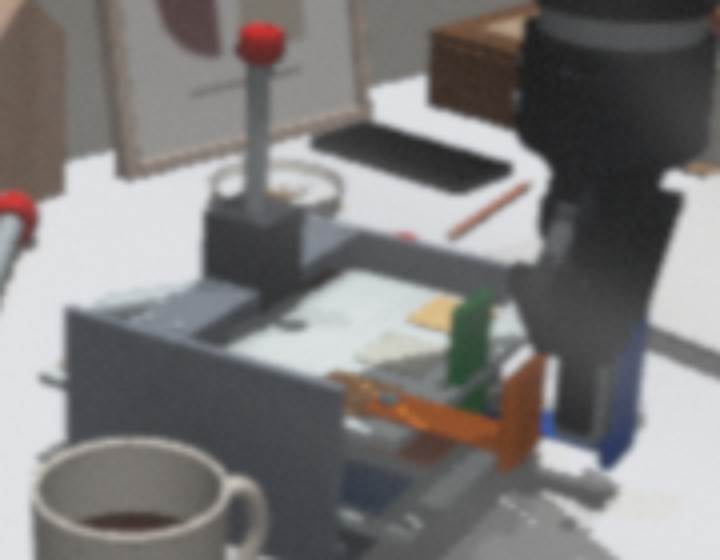

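```bash
python3 - <<'E'
from cell import env
import cv2,numpy as np
a=env.grab_frame("scene")["pixels"];b=env.grab_frame("side")["pixels"]
cv2.imwrite("pics/ab.png",np.hstack([a[100:,60:440],b[100:,100:500]]))
E
```

```text
(no output)
```

View pics/ab.png

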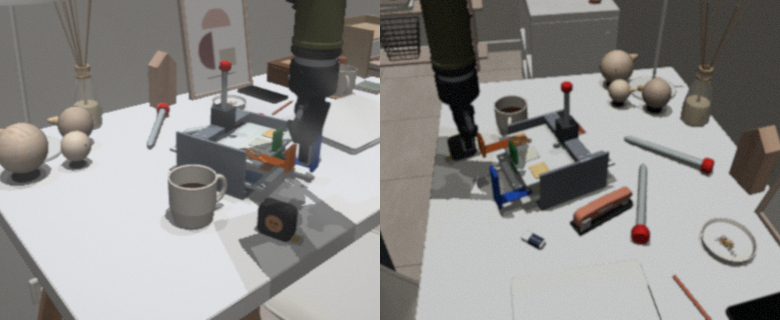

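```bash
python3 -m handwheel '[[[0.19,0.057,0,0],[0.19,0.057,0,0],[0.096,0.029,0,0],[0.096,0.029,0,0],[0.096,0.029,0,0],[0.096,0.029,0,0]]]'
```

```text
t: 5.3
ee_pos: [0.4272, -0.0472, 0.09]
tool_rot: [3.141, -0.001, -2.851]
wrist_force: [-2.7, -0.6, 2.4]
opening: -0.0002
grip_force: 1.3
```

```bash
python3 -m handwheel '[[[0.096,0.029,0,0],[0.096,0.029,0,0]]]'
```

```text
t: 5.55
ee_pos: [0.4322, -0.0456, 0.09]
tool_rot: [3.141, -0.0, -2.851]
wrist_force: [-3.3, -0.9, 1.7]
opening: 0.0003
grip_force: 1.3
```

```bash
python3 -m handwheel '[[[0.096,0.029,0,0],[0.096,0.029,0,0]]]'
```

```text
t: 5.8
ee_pos: [0.4375, -0.0441, 0.09]
tool_rot: [3.141, 0.001, -2.851]
wrist_force: [-1.6, 1.0, 0.9]
opening: -0.0001
grip_force: 0.7
```

```bash
python3 -m handwheel '[[[0.096,0.029,0,0],[0.096,0.029,0,0]]]'
```

```text
t: 6.05
ee_pos: [0.4426, -0.0429, 0.0901]
tool_rot: [-3.141, 0.001, -2.851]
wrist_force: [-1.1, -0.3, 1.3]
opening: 0.0
grip_force: 0.9
```

```bash
python3 -m handwheel '[[[0.096,0.029,0,0]]]'
```

```text
t: 6.18
ee_pos: [0.4445, -0.0423, 0.0901]
tool_rot: [-3.141, -0.0, -2.851]
wrist_force: [-0.8, -0.8, 1.3]
opening: 0.0001
grip_force: 0.7
```

```bash
cat > pin.py <<'E'
from cell import env
from h import *
a=env.grab_frame("scene"); b=env.grab_frame("side")
p=[x for x in blobs(a["pixels"],"red",(270,140,300,215)) if x[0]>40][0][2]; q=[x for x in blobs(b["pixels"],"red",(275,170,300,240)) if x[0]>40][0][2]
print(p,q,"head",tri((a,b),(p,q)).round(4), "origin z", round(tri((a,b),(p,q))[2]-.2104+.074,4))
E
python3 pin.py
```

```text
[283.5, 175.4] [286.6, 196.1] head [ 0.6109 -0.0482  0.1904] origin z 0.054
```

```bash
python3 -m handwheel '[[[-0.38,-0.115,0,0],[0,0,0.8,0],[0,0,0.8,0],[0,0,0.8,0],[0.9,-0.28,0,0],[0.9,-0.28,0,0],[0.9,-0.29,0,0],[0.9,-0.29,0,0],[0,0,0,0],[0,0,-0.8,0],[0,0,-0.8,0],[0,0,-0.8,0],[0,0,0,0]]]'
```

```text
t: 7.9
ee_pos: [0.5216, -0.0728, 0.0887]
tool_rot: [3.139, -0.005, -2.851]
wrist_force: [0.2, 0.2, 0.1]
opening: 0.0001
grip_force: 0.0
```

```bash
python3 - <<'E'
from cell import env
import cv2,numpy as np
a=env.grab_frame("scene")["pixels"];b=env.grab_frame("side")["pixels"]
f=lambda i:cv2.resize(i,None,fx=2.6,fy=2.6,interpolation=cv2.INTER_CUBIC)
cv2.imwrite("pics/g.png",np.hstack([f(a[180:310,250:400]),f(b[185:315,190:340])]))
E
python3 pin.py
```

```text
[285.1, 176.0] [286.3, 196.3] head [ 0.6093 -0.05    0.19  ] origin z 0.0536
```

View pics/g.png

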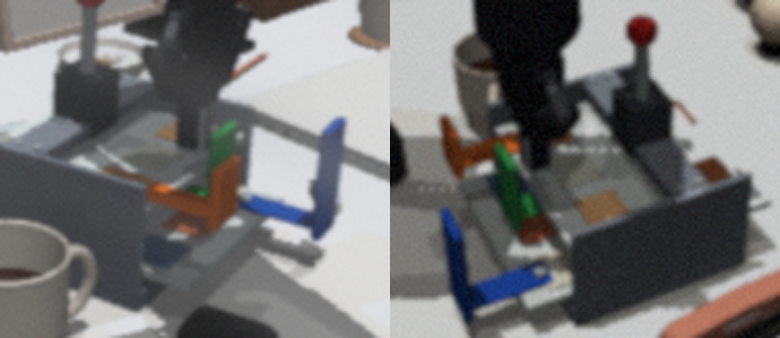

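```bash
python3 -m handwheel '[[[-0.15,-0.046,0,0],[-0.15,-0.046,0,0],[-0.096,-0.029,0,0],[-0.096,-0.029,0,0],[-0.096,-0.029,0,0],[-0.096,-0.029,0,0]]]'
```

```text
t: 8.85
ee_pos: [0.5083, -0.0787, 0.0902]
tool_rot: [-3.141, 0.001, -2.851]
wrist_force: [1.1, 1.4, 0.0]
opening: -0.0003
grip_force: 1.1
```

```bash
python3 -m handwheel '[[[-0.096,-0.029,0,0],[-0.096,-0.029,0,0]]]'
```

```text
t: 9.1
ee_pos: [0.5031, -0.0802, 0.0902]
tool_rot: [-3.141, 0.0, -2.851]
wrist_force: [1.7, 2.0, 1.7]
opening: 0.0003
grip_force: 1.1
```

```bash
python3 -m handwheel '[[[-0.096,-0.029,0,0]]]'
```

```text
t: 9.22
ee_pos: [0.5006, -0.081, 0.0902]
tool_rot: [-3.141, 0.0, -2.851]
wrist_force: [1.0, 2.2, 1.2]
opening: 0.0001
grip_force: 1.1
```

```bash
python3 -m handwheel '[[[-0.096,-0.029,0,0]]]'
```

```text
t: 9.35
ee_pos: [0.4981, -0.0817, 0.0902]
tool_rot: [-3.141, 0.0, -2.851]
wrist_force: [1.5, 2.2, 1.2]
opening: -0.0003
grip_force: 1.1
```

```bash
python3 -m handwheel '[[[-0.096,-0.029,0,0]]]' ; python3 pin.py
```

```text
t: 9.48
ee_pos: [0.4955, -0.0826, 0.0901]
tool_rot: [-3.141, -0.0, -2.851]
wrist_force: [1.1, 0.7, 1.3]
opening: -0.0
grip_force: 0.7
[282.4, 175.3] [288.6, 195.5] head [ 0.6144 -0.0479  0.1903] origin z 0.0539
```

```bash
python3 pin.py; python3 -m handwheel '[[[0,0,0,0]]]'
```

```text
[282.3, 175.3] [288.6, 195.6] head [ 0.6145 -0.0478  0.1902] origin z 0.0538
t: 9.8
ee_pos: [0.495, -0.0824, 0.0897]
tool_rot: [3.141, -0.001, -2.851]
wrist_force: [0.2, -0.1, 0.8]
opening: -0.0003
grip_force: 0.0
```

```bash
python3 -m handwheel '[[[-0.096,-0.029,0,0],[-0.096,-0.029,0,0]]]' ; python3 pin.py
```

```text
t: 10.05
ee_pos: [0.4906, -0.0839, 0.0899]
tool_rot: [3.142, -0.0, -2.851]
wrist_force: [0.0, -0.5, -1.6]
opening: -0.0
grip_force: 0.3Traceback (most recent call last):
  File "pin.py", line 4, in <module>
    p=[x for x in blobs(a["pixels"],"red",(270,140,300,215)) if x[0]>40][0][2]; q=[x for x in blobs(b["pixels"],"red",(275,170,300,240)) if x[0]>40][0][2]
      ~~~~~~~~~~~~~~~~~~~~~~~~~~~~~~~~~~~~~~~~~~~~~~~~~~~~~~~~~~~~~~~~~~^^^
IndexError: list index out of range
```

Head may be blended with a darker view, so I'll loosen the threshold.

```bash
sed -i 's/x\[0\]>40/x[0]>15/g' pin.py; python3 pin.py || python3 -c "
from cell import env
from h import *
for n in('scene','side'): print(blobs(env.grab_frame(n)['pixels'],'red',(265,140,310,240)))"
```

```text
[284.3, 185.7] [285.9, 205.8] head [ 0.6097 -0.0502  0.1695] origin z 0.0331
```

```bash
python3 -m handwheel '[[[0.3,0.09,0,0],[0,0,0.8,0],[0,0,0.8,0],[0,0,0.8,0],[-0.67,-0.74,0,0],[-0.67,-0.74,0,0],[-0.67,-0.74,0,0],[-0.67,-0.74,0,0],[0,0,0,0],[0,0,-0.8,0],[0,0,-0.8,0],[0,0,-0.8,0],[0,0,0,0]]]'; python3 pin.py
```

```text
t: 11.88
ee_pos: [0.4312, -0.1546, 0.0889]
tool_rot: [3.139, -0.002, -2.85]
wrist_force: [0.8, 0.3, -0.3]
opening: 0.0002
grip_force: 0.0
[284.9, 185.5] [285.7, 205.8] head [ 0.6091 -0.0511  0.17  ] origin z 0.0336
```

```bash
python3 -m handwheel '[[[0.15,0.046,0,0],[0.15,0.046,0,0],[0.096,0.029,0,0],[0.096,0.029,0,0],[0.096,0.029,0,0],[0.096,0.029,0,0],[0.096,0.029,0,0]]]'
```

```text
t: 12.85
ee_pos: [0.4508, -0.1496, 0.09]
tool_rot: [3.141, -0.0, -2.851]
wrist_force: [-1.7, -0.4, 1.1]
opening: -0.0001
grip_force: 1.0
```

```bash
python3 -m handwheel '[[[0.096,0.029,0,0],[0.096,0.029,0,0]]]'; python3 pin.py
```

```text
t: 13.1
ee_pos: [0.4558, -0.1481, 0.09]
tool_rot: [3.141, -0.0, -2.851]
wrist_force: [-1.8, -0.4, 2.2]
opening: -0.0002
grip_force: 1.0
[285.0, 185.8] [285.6, 205.9] head [ 0.6088 -0.051   0.1696] origin z 0.0332
```

Pushed about 13 mm; continuing one or two rows at a time.

```bash
python3 -m handwheel '[[[0.096,0.029,0,0],[0.096,0.029,0,0]]]'
```

```text
t: 13.45
ee_pos: [0.4605, -0.1467, 0.09]
tool_rot: [3.141, -0.0, -2.851]
wrist_force: [-2.1, 0.4, 0.8]
opening: 0.0001
grip_force: 1.0
```

```bash
python3 -m handwheel '[[[0.096,0.029,0,0]]]'; python3 pin.py
```

```text
t: 13.58
ee_pos: [0.463, -0.1459, 0.09]
tool_rot: [3.141, -0.0, -2.851]
wrist_force: [-0.8, -0.1, 0.5]
opening: 0.0002
grip_force: 1.0
[285.1, 185.8] [285.5, 205.9] head [ 0.6086 -0.0511  0.1697] origin z 0.0333
```

```bash
python3 -m handwheel '[[[0.096,0.029,0,0]]]'; python3 pin.py
```

```text
t: 13.8
ee_pos: [0.4652, -0.1453, 0.09]
tool_rot: [3.141, -0.0, -2.851]
wrist_force: [-1.9, -1.7, 0.1]
opening: 0.0001
grip_force: 1.0
[285.1, 185.8] [285.5, 205.9] head [ 0.6086 -0.0511  0.1697] origin z 0.0333
```

```bash
python3 -m handwheel '[[[0.096,0.029,0,0]]]'; python3 pin.py
```

```text
t: 14.02
ee_pos: [0.4676, -0.1445, 0.09]
tool_rot: [3.141, -0.0, -2.851]
wrist_force: [-2.4, 0.1, 0.8]
opening: -0.0004
grip_force: 1.0
[285.1, 185.8] [285.5, 205.9] head [ 0.6086 -0.0511  0.1697] origin z 0.0333
```

```bash
python3 -m handwheel '[[[0.096,0.029,0,0]]]'; python3 pin.py
```

```text
t: 14.25
ee_pos: [0.4701, -0.1438, 0.09]
tool_rot: [3.142, -0.0, -2.851]
wrist_force: [-1.6, -0.7, -0.5]
opening: 0.0001
grip_force: 0.7
[285.0, 185.7] [285.6, 205.8] head [ 0.6088 -0.051   0.1698] origin z 0.0334
```

```bash
python3 -m handwheel '[[[0.096,0.029,0,0]]]'; python3 pin.py
```

```text
t: 14.48
ee_pos: [0.4727, -0.1432, 0.0901]
tool_rot: [-3.141, 0.0, -2.851]
wrist_force: [-0.4, 0.2, -0.6]
opening: -0.0
grip_force: 0.2
[285.0, 186.0] [286.3, 212.0] head [ 0.6119 -0.0574  0.1641] origin z 0.0277
```

Falling now; wait two rows, without pushing.

```bash
python3 -m handwheel '[[[0,0,0,0],[0,0,0,0],[0,0,0,0]]]'; python3 pin.py
```

```text
t: 14.95
ee_pos: [0.4726, -0.1432, 0.0901]
tool_rot: [-3.141, 0.0, -2.851]
wrist_force: [-0.7, 0.0, 0.7]
opening: 0.0001
grip_force: 0.0
[282.9, 198.1] [286.6, 215.9] head [ 0.6117 -0.0493  0.144 ] origin z 0.0076
```

```bash
python3 -m handwheel '[[[-0.3,-0.09,0,0],[-0.4,-0.12,0,0],[0,0,0.8,0],[0,0,0.9,0],[0,0,0.9,0],[0,0,0.9,0],[0,0,0,0],[0,0,0,0]]]'; python3 pin.py;  python3 - <<'E'
from cell import env
import cv2,numpy as np
a=env.grab_frame("scene")["pixels"];b=env.grab_frame("side")["pixels"]
cv2.imwrite("pics/end.png",np.hstack([a[100:,60:440],b[100:,100:500]]))
E
```

```text
t: 16.05
ee_pos: [0.454, -0.1482, 0.1769]
tool_rot: [3.141, -0.001, -2.851]
wrist_force: [-0.1, 0.4, 0.3]
opening: -0.0001
grip_force: 0.0
[282.7, 198.1] [286.6, 215.8] head [ 0.6118 -0.0489  0.1441] origin z 0.0077
```

View pics/end.png

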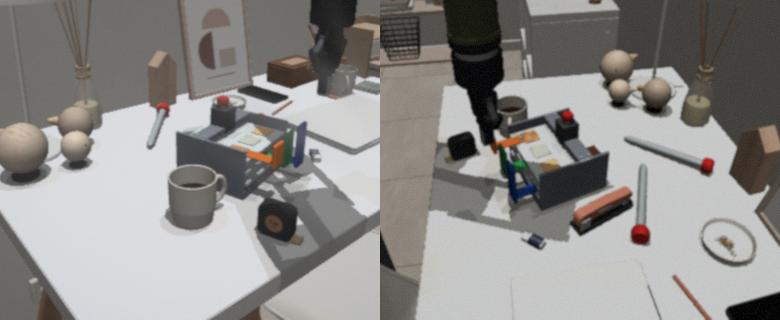

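The pin's red head now sits just above the guide block, at (223,100) in the left half and (567,116) in the right. All the neighbouring objects are unmoved.

```bash
python3 -c "
from cell import env
print(env.hand_in())"
```

```text
the job is handed in; nothing more can be done
None
```

The pin fell through the top, middle and lowest trays in that order and, by the cameras, is fully home in the base; I handed the job in at about 16 s. The two larger look-alike pins behind the sorter toppled early on, while the arm was well away from them.

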